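# Set the gauge selector to the ring symbol and confirm

### The job

A ring is next to be measured: with your fingertips, gently push the upright tab of the selector turret, without pinching it, until the turret clicks into the position whose round label shows the ring symbol (the open circle). Then press the unit's round push key fully down to confirm and let it come up again. Nothing is to be picked up, and the gauges and tools standing about must stay where they are.

Things in the scene. Friction and masses are not known exactly. Their poses are not given: they have to be found in the camera images.
- unit: fixed grey housing 320 (x) x 340 (y) x 60 mm high; origin under its centre, on the table; x axis points away from the robot, give or take its yaw. On top, centred over the origin, a 152 mm turret disc, upper face 75 mm above the table (its 32 mm hub: 83 mm). Stations at -72, -36, 0, 36, 72 degrees from the unit's x, each with a line; the outer four carry label discs, in varying order
- turret (a joint): turret angle, rad, about the vertical through the unit's origin, counter-clockwise from above positive, 0 = tab along the unit's x; stations 0, +-0.628, +-1.257, stops +-1.45. Starts near 0. Sprung detents: pushing the tab takes about 4 N; past half-way between two stations the turret runs on by itself into the next and stays there
- tab (a point): protruding tab on the turret: upright steel plate 50 mm long radially (58 to 108 mm from the turret's axis), 8 mm thick, 46 mm high; this point is at its centre, 83 mm from the axis and 98 mm above the table (it spans 75 to 121 mm). Its x axis points radially outwards, z up. Push on its flat sides, across x
- pointer (a point): point carried by the turret 135 mm from its axis, straight out from the tab; over the centre of a label when the turret stands at that station
- label_ring: white disc 52 mm across, 4 mm thick, on the unit's top 135 mm from the turret's axis, with the ring symbol (open black circle 39 mm across): the station to select. The three other such labels show a solid dot, a bar, a cross. Origin at the centre of its underside, 60 mm above the table
- key_top (a point): centre of the top face of the round black push key, 32 mm across, 82 mm above the table when up, on the unit's top at x -78, y -122 mm in the unit's frame (the robot's side, right-hand corner). Pressed straight down
- key (a joint): travel of the key in m, 0 up, 0.006 fully down, which takes about 5 N; springs back when released
- plug: steel plug gauge, 28 mm across and 80 mm tall, standing on the unit's top at its left-hand corner on the robot's side; loose, leave alone; origin at the centre of its underside
- setring: steel setting ring, 48 mm across, 14 mm high, lying on the unit's top between the plug gauge and the gauge block; loose, leave alone; origin at the centre of its underside
- vblock: steel V-block, 60 x 45 x 42 mm, on the table left of the unit; loose, leave alone; origin at the centre of its underside
- oil: white bottle with black cap, 42 mm across, 105 mm tall, on the table left of the unit; loose, leave alone; origin at the centre of its underside
- driver: screwdriver with black handle, 170 mm long, lying on the table right of the unit; loose, leave alone; origin at the middle of its handle-to-tip length
- loupe: black loupe, 44 mm across, 38 mm tall, on the table right of the unit; loose, leave alone; origin at the centre of its underside
- gaugeblock: steel gauge block, 50 x 12 x 35 mm, standing on the unit's top near the middle of its edge nearest the robot; loose, leave alone; origin at the centre of its underside

How it is judged:
On the way, in this order (a step that is already met when the one before it is completed fails the run):
1. the selector stands at the ring label (horizontal distance between pointer and label_ring below 0.014 m and value of joint key below 0.002 m), for 0.3 s.
2. the key is pressed fully down (value of joint key above 0.0045 m), for 0.05 s.
At the end, for the whole second after the job is handed in: The turret rests at the ring label's station (pointer within 14 mm of the label's centre, about 6 degrees), the key has been pressed at least 4.5 of its 6 mm after that and is up again (under 2 mm), and every gauge and tool is within 15 mm of where it stood (all of step 1 and velocity of joint turret between -0.05 and 0.05 rad/s and distance of each of plug, setring, vblock, oil, driver, loupe, gaugeblock from where it was at the start of the episode below 0.015 m); the robot touches nothing.
It fails at once if the key is pressed while the selector is not at the ring label (value of joint key above 0.003 m and not (horizontal distance between pointer and label_ring below 0.014 m)).
It fails at once if the tab or turret is pinched or forced (over 30 N) (contact force between the fingers and turret above 30 N).
It fails at once if a gauge or tool is displaced by over 15 mm or lifted (distance of any of plug, setring, vblock, oil, driver, loupe, gaugeblock from where it was at the start of the episode above 0.015 m).
It also fails if it takes over 54 s, if anything falls off the work surface, if the arm or the gripper's body presses on something with over 40 N, if the wrist force passes 120 N, or if a joint passes its speed limit or range.

### The arm

A 6-joint arm with a two-finger parallel gripper is mounted at the origin on the work surface. World frame = base frame: x ahead of the robot, y to its left, z up, the work surface at z = 0. Lengths are in m, angles in rad, forces in N, time in s.
With the tool pointing down it reaches from about 0.3 to 0.95 m from the base axis. Payload 3.1 kg.
Tool frame: the origin (TCP) lies midway between the tips of the shut fingers; the grasp point (between the pads) lies 19 mm behind it (arm.grip_point_offset is the distance from the TCP to the grasp point, in m); z points along the fingers, y is the line along which they close (so a half turn about z gives the same grasp; the last joint's range is limited). The gripper opens to 85 mm and grips with 20 to 120 N. Pads are 22 mm wide; open, the fingers measure 114 mm over their backs; the gripper's body (76 mm by 85 mm) begins 54 mm behind the grasp point. The pads swing forward as they close: fully open they stand 13 mm farther back than shut.
Start: joints at [-1.405, 0.308, 1.634, -0, 1.2, -0.07], TCP at [0.146, -0.608, 0.231] pointing down, gripper open.
Joint ranges: [-3.06, 3.06], [-0.79, 1.96], [0.05, 2.63], [-1.19, 4.34], [0.05, 2.64], [-2.94, 2.94]. Speed limits (rad/s): [2.79, 2.79, 3.14, 3.14, 3.14, 3.14].

### API

Orientations are given as a rotation vector (axis times angle).
In Python, from cell import arm gives the robot as it stands. The module is installed in compiled form; this text tells all that it offers.
- The arm moves only by the tool jog_arm, never from a script. Its arguments are lists of equal length, an entry for each row: "claw": the finger opening in mm, from 0 to 85.4; "travel": the shift along the tool's x, y, z in mm, a list of three; "roll": the turn about the tool's z in rad. In form: {"claw": [claw, ...], "travel": [[dx, dy, dz], ...], "roll": [roll, ...]}. A call has 1 to 12 rows; each row is the pose to reach, as a shift and turn from the pose commanded when the call began, along the tool's axes at that moment; what a row does not reach only later rows make up. A row lasts 1/10 s, in which the tool goes at most 50 mm and 8.59 degrees, less where a joint would pass 70% of its speed; a pose out of reach is approached as far as the arm can. A call with a gripper value outside its range is refused whole. The fingers move at their own pace and stop on an object; the grip force is fixed at half the most. Time passes only in rows, so rows that repeat a pose let the fingers close. It gives the time, the measured TCP pose, the force, the opening and the grip force at its end, in the units of the state.
- arm.state(): the state, without advancing time (a new reading comes with each control period).
- arm.read_camera(name): name is "side" or "top" or "wrist"; returns a dict with "pixels" (384x512x3 uint8, red, green, blue), "mtx" (3x3 intrinsics, pixels), "world_from_camera" (4x4, takes a point from camera to world coordinates). Camera axes: x right, y down, z forward; pixel columns grow to the right and rows downward; lengths in m; the calibration is good to about 2 mm. A picture is of the moment at which its call begins. There is no depth.
- arm.sign_off(): hands the job in; it is judged then, once.
The state is a dict: "time": time; "q": joint angles; "dq": joint speeds; "joint_torque": joint torques, N m; "tcp_pos": TCP position; "eef_rot": TCP orientation; "force": force on the tool from outside, world axes, zero at the start; "ft_torque": the same for the moment, N m; "width": opening from 0.0 (shut) to 1.0 (fully open); "finger_force": force on a finger pad.
Only numpy, scipy, OpenCV 4.12 (cv2) and the standard library are available. Lean on these libraries where they do the work, as an engineer would, in place of code of your own. Each camera call takes 0.05 s, during which the arm holds its last target. There are 200 camera calls.

## Working session

There is one attempt and no reset: what is moved stays moved. The work goes in short steps, Python scripts to look and compute and a tool call to move; the robot and the scene stay as the last step left them, time stands still between calls to the robot, and variables do not carry over. Pictures are saved under pics/ and viewed, at most 10 in all, crops included, and the job is handed in when it is done.

Besides the shell and the picture viewer there is one more tool, called as name(argument=value, ...) on one line, values as JSON. jog_arm: Moves the arm, as the interface text tells. Its arguments: {"type":"object","properties":{"claw":{"type":"array"},"travel":{"type":"array"},"roll":{"type":"array"}},"required":["claw","travel","roll"]}

```bash
mkdir -p pics; cat > h.py <<'E'
import numpy as np, cv2
from cell import arm
def shot(n,f):
    c=arm.read_camera(n); cv2.imwrite(f'pics/{f}.png',c['pixels'][:,:,::-1]); np.savez(f'pics/{f}.npz',p=c['pixels'],K=c['mtx'],T=c['world_from_camera']); return c
def load(f):
    d=np.load(f'pics/{f}.npz'); return {'pixels':d['p'],'mtx':d['K'],'world_from_camera':d['T']}
def cast(c,uv,z):
    T=c['world_from_camera']; d=T[:3,:3]@np.linalg.solve(c['mtx'],[uv[0],uv[1],1.]); o=T[:3,3]
    return o+d*(z-o[2])/d[2]
def proj(c,P):
    T=c['world_from_camera']; q=c['mtx']@(T[:3,:3].T@(np.asarray(P)-T[:3,3])); return q[:2]/q[2]
E
python3 - <<'E'
from h import *
for n in ('top','side'):
    c=shot(n,n+'0'); print(n,c['mtx'].round(1).tolist(),c['world_from_camera'].round(3).tolist())
a=cv2.imread('pics/top0.png')
s=arm.state(); print({k:np.round(v,3).tolist() for k,v in s.items()})
E
```

```text
top [[389.1, 0.0, 253.2], [0.0, 389.1, 186.3], [0.0, 0.0, 1.0]] [[0.017, -0.994, 0.112, 0.42], [-1.0, -0.016, 0.012, 0.029], [-0.01, -0.112, -0.994, 0.878], [0.0, 0.0, 0.0, 1.0]]
side [[402.9, 0.0, 253.3], [0.0, 402.9, 195.8], [0.0, 0.0, 1.0]] [[-0.891, -0.308, 0.333, 0.231], [-0.454, 0.612, -0.648, 0.6], [-0.005, -0.728, -0.685, 0.685], [0.0, 0.0, 0.0, 1.0]]
{'time': 0.1, 'q': [-1.405, 0.309, 1.635, 0.0, 1.2, -0.07], 'dq': [-0.001, -0.002, -0.003, 0.001, 0.0, -0.0], 'joint_torque': [-0.001, -41.641, -27.764, -0.0, 0.004, -0.0], 'tcp_pos': [0.146, -0.607, 0.23], 'eef_rot': [-3.118, -0.369, 0.0], 'force': [0.047, -0.062, -0.157], 'ft_torque': [-0.001, -0.039, -0.028], 'finger_force': 0.0, 'width': 1.0}
```

View pics/top0.png

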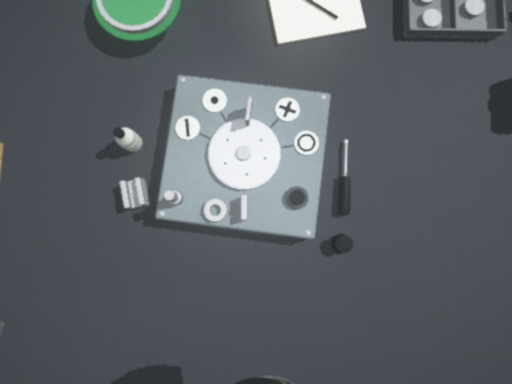

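View pics/side0.png

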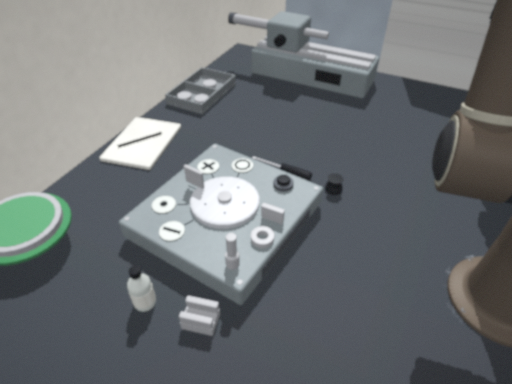

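The top view shows the turret at (244,154), the tab at (248,111), the ring label at (306,143) (station -72°), the cross at (288,109) and the key at (297,198). The gauge block is at (243,207). The side view agrees: ring at (242,165), key at (283,183).

```bash
python3 - <<'E'
from h import *
from itertools import product
def centres(f,guess):
    c=load(f); g=cv2.cvtColor(c['pixels'],cv2.COLOR_RGB2GRAY); hsv=cv2.cvtColor(c['pixels'],cv2.COLOR_RGB2HSV)
    m=((g>175)&(hsv[...,1]<40)).astype(np.uint8)
    cs,_=cv2.findContours(m,cv2.RETR_EXTERNAL,cv2.CHAIN_APPROX_NONE); out=[]
    for p in guess:
        b=min((k for k in cs if len(k)>20),key=lambda k:np.linalg.norm(k[:,0].mean(0)-p)); e=cv2.fitEllipse(cv2.convexHull(b)); out.append(e[0]); print(f,p,np.round(e[0],1),np.round(e[1],1))
    return c,np.array(out)
def tri(c1,u1,c2,u2):
    P=[c['mtx']@np.linalg.inv(c['world_from_camera'])[:3] for c in(c1,c2)]
    X=cv2.triangulatePoints(P[0],P[1],np.float64(u1).reshape(2,1),np.float64(u2).reshape(2,1))[:,0]; return X[:3]/X[3]
ct,t=centres('top0',[(188,127),(214,100),(288,109),(306,143)])
cs,s=centres('side0',[(172,231),(164,204),(208,166),(242,165)])
W=[];ang=np.radians([72,36,-36,-72])
for a,b in zip(t,s): print('tri',tri(ct,a,cs,b).round(4),'top',cast(ct,a,.064).round(4),'side',cast(cs,b,.064).round(4)); W.append((cast(ct,a,.064)+cast(cs,b,.064))/2)
W=np.array(W)[:,:2]; L=.135*np.c_[np.cos(ang),np.sin(ang)]
H=(L-L.mean(0)).T@(W-W.mean(0)); yaw=np.arctan2(H[0,1]-H[1,0],H[0,0]+H[1,1]); R=np.array([[np.cos(yaw),-np.sin(yaw)],[np.sin(yaw),np.cos(yaw)]])
o=W.mean(0)-R@L.mean(0); print('unit',o.round(4),'yaw',yaw.round(4),'res mm',((L@R.T+o-W)*1e3).round(1).tolist())
key=o+R@[-.078,-.122]; print('key',key.round(4),'pix',proj(ct,[*key,.082]).round(1),proj(cs,[*key,.082]).round(1))
for n,l in(('tab',[.083,0]),): 
  p=o+R@l; print(n,p.round(4),proj(ct,[*p,.121]).round(1))
np.savez('unit.npz',o=o,R=R,yaw=yaw)
for c,f in((ct,'top0'),(cs,'side0')):
  im=cv2.imread(f'pics/{f}.png')
  for P in[[*key,.082],[*o,.083],[*(o+R@[.058,0]),.121],[*(o+R@[.108,0]),.121]]:
    u=proj(c,P); im=cv2.circle(im,tuple(int(round(v)) for v in u),1,(0,0,255),-1)
  cr=im[60:250,110:370] if f=='top0' else im[130:320,110:370]
  globals()[f]=cv2.resize(cr,None,fx=1.53,fy=1.53,interpolation=cv2.INTER_CUBIC)
cv2.imwrite('pics/ov.png',np.hstack([top0,side0]))
E
```

```text
top0 (188, 127) [187.4 127.2] [25.  25.7]
top0 (214, 100) [214.5  99.6] [24.6 25.6]
top0 (288, 109) [287.3 108.7] [24.8 25.9]
top0 (306, 143) [306.4 142.1] [25.1 26.5]
side0 (172, 231) [238.3 217.5] [126.1 249.7]
side0 (164, 204) [238.3 217.5] [126.1 249.7]
side0 (208, 166) [238.3 217.5] [126.1 249.7]
side0 (242, 165) [238.3 217.5] [126.1 249.7]
tri [0.5554 0.153  0.1459] top [0.6374 0.1819 0.064 ] side [0.5305 0.0874 0.064 ]
tri [0.6043 0.1074 0.0999] top [0.6994 0.1256 0.064 ] side [0.5305 0.0874 0.064 ]
tri [ 0.6803 -0.0604 -0.117 ] top [ 0.6814 -0.0319  0.064 ] side [0.5305 0.0874 0.064 ]
tri [ 0.6542 -0.1061 -0.1729] top [ 0.6088 -0.0731  0.064 ] side [0.5305 0.0874 0.064 ]
unit [0.5186 0.0775] yaw -0.1124 res mm [[-9.5, 65.7], [21.1, 37.6], [12.3, -41.4], [-24.0, -61.9]]
key [ 0.4274 -0.035 ] pix [288.5 227.3] [305.6 191.2]
tab [0.6011 0.0682] [238.8 138.4]
```

View pics/ov.png

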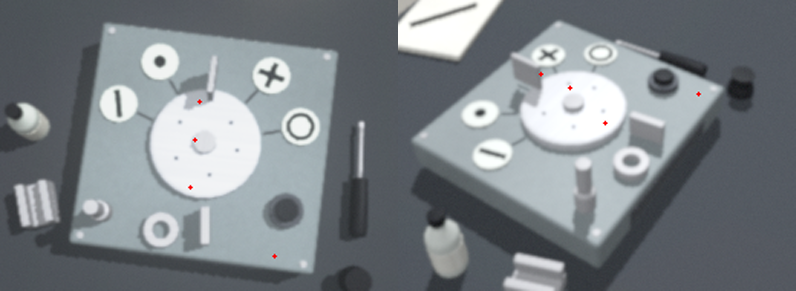

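The overlay dots are off because the side mask merged everything. The labels themselves are clear in both views, so I'm tightening that mask.

```bash
cat > m.py <<'E'
from h import *
def centres(f,guess,th):
    c=load(f); g=cv2.cvtColor(c['pixels'],cv2.COLOR_RGB2GRAY); out=[]
    cs,_=cv2.findContours((g>th).astype(np.uint8),cv2.RETR_EXTERNAL,cv2.CHAIN_APPROX_NONE)
    for p in guess:
        b=min((k for k in cs if 20<len(k)<200),key=lambda k:np.linalg.norm(k[:,0].mean(0)-p)); e=cv2.fitEllipse(cv2.convexHull(b)); out.append(e[0]); print(f,p,np.round(e[0],1),np.round(e[1],1))
    return c,np.array(out)
def tri(c1,u1,c2,u2):
    P=[c['mtx']@np.linalg.inv(c['world_from_camera'])[:3] for c in(c1,c2)]
    X=cv2.triangulatePoints(P[0],P[1],np.float64(u1).reshape(2,1),np.float64(u2).reshape(2,1))[:,0]; return X[:3]/X[3]
ct,t=centres('top0',[(188,127),(214,100),(288,109),(306,143)],175)
cs,s=centres('side0',[(172,231),(164,204),(208,166),(242,165)],205)
W=[];ang=np.radians([72,36,-36,-72])
for a,b in zip(t,s): print('tri',tri(ct,a,cs,b).round(4),'top',cast(ct,a,.064).round(4),'side',cast(cs,b,.064).round(4)); W.append((cast(ct,a,.064)+cast(cs,b,.064))/2)
W=np.array(W)[:,:2]; L=.135*np.c_[np.cos(ang),np.sin(ang)]
H=(L-L.mean(0)).T@(W-W.mean(0)); yaw=np.arctan2(H[0,1]-H[1,0],H[0,0]+H[1,1]); R=np.array([[np.cos(yaw),-np.sin(yaw)],[np.sin(yaw),np.cos(yaw)]])
o=W.mean(0)-R@L.mean(0); print('unit',o.round(4),'yaw',yaw.round(4),'res mm',((L@R.T+o-W)*1e3).round(1).tolist())
key=o+R@[-.078,-.122]; print('key',key.round(4),'pix',proj(ct,[*key,.082]).round(1),proj(cs,[*key,.082]).round(1))
np.savez('unit.npz',o=o,R=R,yaw=yaw)
for c,f in((ct,'top0'),(cs,'side0')):
  im=cv2.imread(f'pics/{f}.png')
  for P in[[*key,.082],[*o,.083],[*(o+R@[.058,0]),.121],[*(o+R@[.108,0]),.121]]:
    u=proj(c,P); im=cv2.circle(im,tuple(int(round(v)) for v in u),1,(0,0,255),-1)
  cr=im[60:250,110:370] if f=='top0' else im[130:320,110:370]
  globals()[f]=cv2.resize(cr,None,fx=1.53,fy=1.53,interpolation=cv2.INTER_CUBIC)
cv2.imwrite('pics/ov2.png',np.hstack([top0,side0]))
E
python3 m.py
```

```text
top0 (188, 127) [187.4 127.2] [25.  25.7]
top0 (214, 100) [214.5  99.6] [24.6 25.6]
top0 (288, 109) [287.3 108.7] [24.8 25.9]
top0 (306, 143) [306.4 142.1] [25.1 26.5]
side0 (172, 231) [171.4 230.1] [18.8 26.1]
side0 (164, 204) [163.3 203.5] [16.9 24.5]
side0 (208, 166) [205.  166.1] [13.5 29.9]
side0 (242, 165) [242.1 164.4] [13.6 22. ]
tri [0.6368 0.1816 0.0649] top [0.6374 0.1819 0.064 ] side [0.6369 0.1809 0.064 ]
tri [0.6986 0.1252 0.065 ] top [0.6994 0.1256 0.064 ] side [0.6988 0.1244 0.064 ]
tri [ 0.6848 -0.031   0.0618] top [ 0.6814 -0.0319  0.064 ] side [ 0.6861 -0.0285  0.064 ]
tri [ 0.6079 -0.0732  0.0652] top [ 0.6088 -0.0731  0.064 ] side [ 0.608  -0.0746  0.064 ]
unit [0.5821 0.0587] yaw -0.107 res mm [[0.1, 0.4], [0.0, 0.9], [-1.6, -1.7], [1.4, 0.4]]
key [ 0.4915 -0.0543] pix [298.2 196.1] [282.6 177.6]
```

View pics/ov2.png

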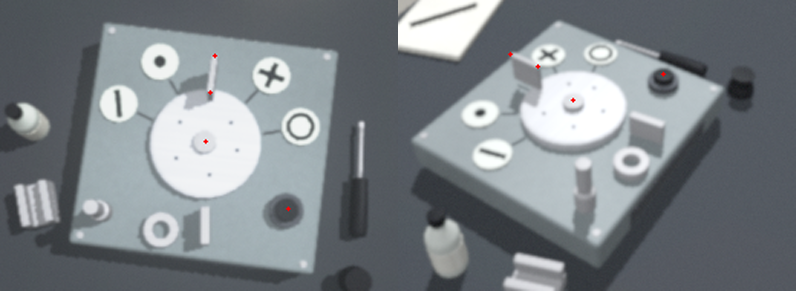

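The dots now land on the hub, the tab top and the key. Unit origin is (0.582, 0.059) with yaw -0.107, and the ring is at -72°, so the tab goes clockwise two stations. I'll push along tool -x with the fingers shut.

```bash
cat > g.py <<'E'
from h import *
from scipy.spatial.transform import Rotation as Ro
U=np.load('unit.npz'); o,R,yaw=U['o'],U['R'],float(U['yaw'])
def rel(P,y):
    s=arm.state(); M=Ro.from_rotvec(s['eef_rot']).as_matrix(); y0=np.arctan2(M[1,0],M[0,0])
    r=-(y-y0); r=(r+np.pi)%(2*np.pi)-np.pi
    return (M.T@(np.array(P)-s['tcp_pos'])*1e3).round(1).tolist(), round(r,3)
def push(th,off,r=.083,z=.095):   # finger centre 'off' m on the ccw side of a tab at unit angle th (deg)
    a=np.radians(th)+yaw; e=np.array([np.cos(a),np.sin(a)]); t=np.array([-e[1],e[0]])
    return [*(o+r*e+off*t),z], a+np.pi/2
E
python3 - <<'E'
from g import *
for z in(.2,.095): P,y=push(0,.03,z=z); print(np.round(P,3),rel(P,y))
print(cast(load('side0'),(310,75),.05))
E
```

```text
[0.668 0.08  0.2  ] ([667.9, -545.6, 31.4], np.float64(-1.228))
[0.668 0.08  0.095] ([667.9, -545.4, 136.4], np.float64(-1.228))
[ 0.63802787 -0.61517579  0.05      ]
```

jog_arm(claw=[0, 0, 0, 0, 0, 0, 0, 0, 0, 0, 0, 0], travel=[[668, -546, 31], [668, -546, 31], [668, -546, 31], [668, -546, 31], [668, -546, 31], [668, -546, 31], [668, -546, 31], [668, -546, 31], [668, -546, 31], [668, -546, 31], [668, -546, 31], [668, -546, 31]], roll=[-1.228, -1.228, -1.228, -1.228, -1.228, -1.228, -1.228, -1.228, -1.228, -1.228, -1.228, -1.228])

```text
time: 1.3
tcp_pos: [0.5094, -0.1283, 0.2094]
eef_rot: [-2.337, -2.1, 0.001]
force: [1.0, -0.4, -0.6]
width: -0.0
finger_force: 0.0
```

```bash
python3 - <<'E'
from g import *
print(rel(*push(0,.03,z=.2)))
E
```

```text
([223.7, 135.4, 9.3], np.float64(0.0))
```

jog_arm(claw=[0, 0, 0, 0, 0, 0, 0, 0, 0], travel=[[224, 135, 9], [224, 135, 9], [224, 135, 9], [224, 135, 9], [224, 135, 9], [224, 135, 9], [224, 135, 9], [224, 135, 9], [224, 135, 9]], roll=[0, 0, 0, 0, 0, 0, 0, 0, 0])

```text
time: 2.2
tcp_pos: [0.6658, 0.0763, 0.2005]
eef_rot: [-2.338, -2.097, 0.002]
force: [0.3, 0.7, -0.7]
width: 0.003
finger_force: 0.0
```

```bash
python3 - <<'E'
from g import *
print(rel(*push(0,.03,z=.2)),rel(*push(0,.03)))
c=shot('wrist','w1')
E
```

```text
([3.5, 1.6, 0.5], np.float64(-0.002)) ([3.6, 1.8, 105.5], np.float64(-0.002))
```

View pics/w1.png

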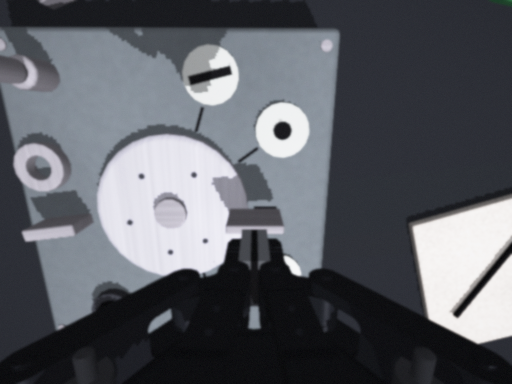

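The wrist view shows the tab at about (255,220) and the fingertips at about (253,235). Parallax has to be allowed for, so I'll project the descended pose.

```bash
python3 - <<'E'
from g import *
c=load('w1'); P,_=push(0,.03); s=arm.state()
print('tcp',proj(c,s['tcp_pos']),'target',proj(c,P))
for off in(-.004,.004):
  for r in(.058,.108): print(off,r,proj(c,push(0,off,r,.121)[0]).round(1),cast(c,proj(c,push(0,off,r,.121)[0]),.121).round(3))
E
```

```text
tcp [251.4157431  244.37963937] target [254.21644836 188.62933215]
-0.004 0.058 [224.9 235.1] [0.639 0.048 0.121]
-0.004 0.108 [283.6 235. ] [0.689 0.043 0.121]
0.004 0.058 [224.7 226.3] [0.64  0.056 0.121]
0.004 0.108 [283.8 226.3] [0.69  0.051 0.121]
```

The projection matches the tab, so I descend beside it.

jog_arm(claw=[0, 0, 0, 0, 0], travel=[[3, 2, 30], [3, 2, 60], [3, 2, 90], [3, 2, 105], [3, 2, 105]], roll=[0, 0, 0, 0, 0])

```text
time: 2.75
tcp_pos: [0.6665, 0.0795, 0.0929]
eef_rot: [-2.336, -2.095, 0.008]
force: [-0.5, 0.2, -0.7]
width: 0.002
finger_force: 0.0
```

```bash
python3 - <<'E'
from g import *
print(np.round(arm.state()['force'],2))
for th,off in((0,.03),(0,.015),(-5,.015),(-10,.015),(-15,.015),(-20,.015),(-25,.015),(-30,.015),(-36,.015)): print(th,rel(*push(th,off)))
E
```

```text
[-0.52  0.19 -0.7 ]
0 ([0.2, 1.3, -2.1], np.float64(-0.001))
0 ([-14.8, 1.3, -2.1], np.float64(-0.001))
-5 ([-22.1, 2.3, -2.1], np.float64(0.086))
-10 ([-29.4, 2.7, -2.1], np.float64(0.173))
-15 ([-36.8, 2.4, -2.1], np.float64(0.26))
-20 ([-44.1, 1.5, -2.0], np.float64(0.348))
-25 ([-51.3, -0.1, -2.0], np.float64(0.435))
-30 ([-58.3, -2.2, -2.0], np.float64(0.522))
-36 ([-66.4, -5.6, -2.0], np.float64(0.627))
```

jog_arm(claw=[0, 0, 0, 0, 0, 0, 0, 0, 0, 0, 0, 0], travel=[[-6, 1, -2], [-11, 1, -2], [-15, 1, -2], [-19, 2, -2], [-22, 2, -2], [-26, 2, -2], [-30, 3, -2], [-34, 3, -2], [-38, 2, -2], [-42, 2, -2], [-46, 1, -2], [-50, 0, -2]], roll=[0, 0, 0, 0.04, 0.09, 0.13, 0.18, 0.22, 0.27, 0.31, 0.36, 0.42])

```text
time: 3.95
tcp_pos: [0.6649, 0.0307, 0.0994]
eef_rot: [2.724, 1.562, 0.004]
force: [-0.6, 1.2, 0.5]
width: 0.001
finger_force: 0.0
```

```bash
python3 - <<'E'
from g import *
for th,off in((-25,.015),(-30,.015),(-36,.015),(-42,.015),(-48,.015),(-54,.015),(-60,.015),(-63,.015)): print(th,rel(*push(th,off)))
c=shot('top','t1')
cv2.imwrite('pics/t1c.png',cv2.resize(cv2.imread('pics/t1.png')[60:250,110:370],None,fx=2,fy=2))
E
```

```text
-25 ([-3.9, -2.4, 4.4], np.float64(0.014))
-30 ([-11.2, -1.5, 4.4], np.float64(0.101))
-36 ([-20.0, -1.3, 4.4], np.float64(0.206))
-42 ([-28.8, -2.0, 4.4], np.float64(0.311))
-48 ([-37.5, -3.6, 4.4], np.float64(0.415))
-54 ([-45.9, -6.2, 4.3], np.float64(0.52))
-60 ([-54.1, -9.5, 4.3], np.float64(0.625))
-63 ([-58.0, -11.6, 4.3], np.float64(0.677))
```

View pics/t1c.png

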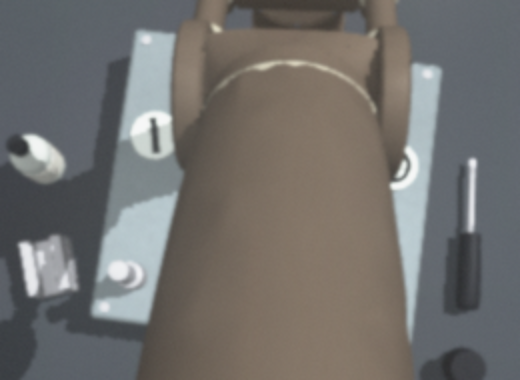

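The arm hides the turret from above in this view. There's no high force, so I keep pushing.

jog_arm(claw=[0, 0, 0, 0, 0, 0, 0, 0, 0, 0, 0, 0], travel=[[-5, -2, 3], [-10, -2, 3], [-15, -1, 3], [-20, -1, 3], [-24, -2, 3], [-28, -2, 3], [-32, -3, 3], [-36, -3, 3], [-40, -4, 3], [-44, -6, 3], [-48, -7, 3], [-52, -9, 3]], roll=[0.03, 0.09, 0.15, 0.21, 0.25, 0.3, 0.35, 0.4, 0.45, 0.5, 0.55, 0.6])

```text
time: 5.2
tcp_pos: [0.6301, -0.0095, 0.0952]
eef_rot: [3.065, 0.688, 0.002]
force: [-0.5, 0.6, 0.7]
width: -0.001
finger_force: 0.0
```

```bash
python3 - <<'E'
from g import *
for th,off in((-60,.015),(-64,.015)): print(th,rel(*push(th,off)))
c=shot('side','s2'); 
im=cv2.imread('pics/s2.png'); cv2.imwrite('pics/s2c.png',cv2.resize(im[130:320,110:370],None,fx=2,fy=2))
E
```

```text
-60 ([-1.3, 1.2, 0.2], np.float64(0.025))
-64 ([-7.2, 1.9, 0.2], np.float64(0.095))
```

View pics/s2c.png

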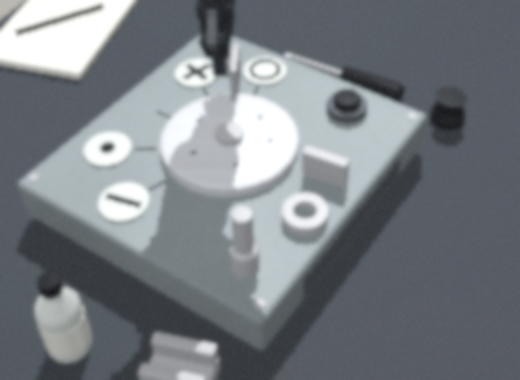

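The side view shows the tab at about (233,75) in the crop, between the cross and the ring. I'll check that against projections.

```bash
python3 - <<'E'
from g import *
c=load('s2')
for th in(-36,-54,-60,-66,-72,-76):
  print(th,[((proj(c,push(th,0,r,z)[0])-[110,130])*2).round(0).tolist() for r,z in((.058,.121),(.108,.121),(.108,.075))])
E
```

```text
-36 [[209.0, 72.0], [197.0, 47.0], [200.0, 78.0]]
-54 [[225.0, 70.0], [226.0, 43.0], [228.0, 74.0]]
-60 [[231.0, 70.0], [235.0, 43.0], [237.0, 74.0]]
-66 [[236.0, 70.0], [245.0, 43.0], [247.0, 74.0]]
-72 [[242.0, 71.0], [255.0, 45.0], [256.0, 76.0]]
-76 [[245.0, 72.0], [261.0, 46.0], [262.0, 77.0]]
```

The tab stands near -58 to -60°, so it hasn't clearly run on yet. I'll push a bit further, then back away.

jog_arm(claw=[0, 0, 0, 0, 0], travel=[[-4, 1, 0], [-7, 2, 0], [-10, 3, 0], [-10, 3, 0], [-10, 3, 0]], roll=[0.05, 0.09, 0.13, 0.13, 0.13])

```text
time: 5.75
tcp_pos: [0.6223, -0.0164, 0.0949]
eef_rot: [-3.103, -0.493, -0.001]
force: [-0.5, 0.6, 0.3]
width: 0.0
finger_force: 0.0
```

jog_arm(claw=[0, 0, 0, 0, 0, 0, 0, 0, 0], travel=[[8, 0, 0], [16, 0, 0], [24, 0, 0], [24, 0, -35], [24, 0, -70], [24, 0, -105], [24, 0, -105], [24, 0, -105], [24, 0, -105]], roll=[0, 0, 0, 0, 0, 0, 0, 0, 0])

```text
time: 6.65
tcp_pos: [0.6443, -0.0087, 0.1983]
eef_rot: [-3.102, -0.491, 0.004]
force: [0.5, -0.0, -0.4]
width: -0.006
finger_force: 0.0
```

```bash
python3 - <<'E'
from g import *
c=shot('side','s3'); 
im=cv2.imread('pics/s3.png'); cv2.imwrite('pics/s3c.png',cv2.resize(im[130:320,110:370],None,fx=2,fy=2))
key=o+R@[-.078,-.122]; y=np.radians(0)
for z in(.2,.095): print(rel([*key,z],y),rel([*key,z],np.radians(40)))
E
```

```text
([-159.0, -3.7, -1.8], np.float64(0.314)) ([-159.0, -3.7, -1.8], np.float64(-0.384))
([-158.7, -3.5, 103.2], np.float64(0.314)) ([-158.7, -3.5, 103.2], np.float64(-0.384))
```

View pics/s3c.png

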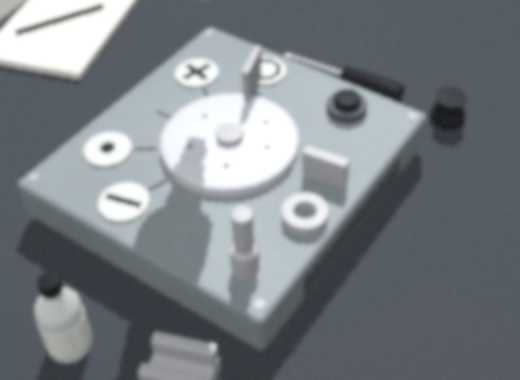

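The tab's outer top corner is now at about (256,48), matching -72°: it has clicked at the ring label. Next I move above the key.

jog_arm(claw=[0, 0, 0, 0, 0, 0, 0, 0, 0, 0, 0, 0], travel=[[-40, -1, 0], [-80, -2, 0], [-120, -3, 0], [-159, -4, 0], [-159, -4, 30], [-159, -4, 60], [-159, -4, 90], [-159, -4, 100], [-159, -4, 103], [-159, -4, 103], [-159, -4, 103], [-159, -4, 103]], roll=[0, 0, 0, 0, 0, 0, 0, 0, 0, 0, 0, 0])

```text
time: 7.9
tcp_pos: [0.4939, -0.0544, 0.0981]
eef_rot: [3.102, 0.491, 0.004]
force: [0.4, 0.8, -0.4]
width: -0.003
finger_force: 0.0
```

```bash
python3 - <<'E'
from g import *
key=o+R@[-.078,-.122]; s=arm.state(); M=Ro.from_rotvec(s['eef_rot']).as_matrix(); y=np.arctan2(M[1,0],M[0,0])
print(rel([*key,.082],y),rel([*key,.076],y),np.round(s['force'],2))
E
```

```text
([-2.3, -0.8, 16.1], np.float64(0.0)) ([-2.3, -0.8, 22.1], np.float64(0.0)) [ 0.36  0.82 -0.39]
```

jog_arm(claw=[0, 0, 0, 0, 0, 0, 0, 0], travel=[[-2, -1, 6], [-2, -1, 12], [-2, -1, 15], [-2, -1, 17], [-2, -1, 19], [-2, -1, 20], [-2, -1, 20], [-2, -1, 20]], roll=[0, 0, 0, 0, 0, 0, 0, 0])

```text
time: 8.7
tcp_pos: [0.4898, -0.0538, 0.0767]
eef_rot: [-3.103, -0.491, 0.002]
force: [-2.9, 0.9, 3.1]
width: -0.001
finger_force: 2.2
```

jog_arm(claw=[0, 0, 0, 0, 0], travel=[[0, 0, 1], [0, 0, 2], [0, 0, 3], [0, 0, 3], [0, 0, 3]], roll=[0, 0, 0, 0, 0])

```text
time: 9.2
tcp_pos: [0.49, -0.0538, 0.0758]
eef_rot: [-3.102, -0.491, 0.003]
force: [-7.8, 1.3, 19.9]
width: -0.003
finger_force: 9.7
```

The key has bottomed: 20 N at z = 0.0758, about 6 mm down. I release it, retreat and check.

jog_arm(claw=[0, 0, 0, 0, 0, 0, 0, 0, 0, 0, 0, 0], travel=[[0, 0, -4], [0, 0, -10], [0, 0, -20], [0, 0, -50], [0, 0, -90], [0, 0, -130], [-40, 0, -130], [-80, 0, -130], [-120, 0, -130], [-120, 0, -130], [-120, 0, -130], [-120, 0, -130]], roll=[0, 0, 0, 0, 0, 0, 0, 0, 0, 0, 0, 0])

```text
time: 10.4
tcp_pos: [0.3779, -0.0912, 0.2046]
eef_rot: [3.102, 0.491, 0.004]
force: [0.2, -0.1, -0.8]
width: -0.002
finger_force: 0.0
```

```bash
python3 - <<'E'
from g import *
shot('side','s4'); im=cv2.imread('pics/s4.png'); cv2.imwrite('pics/s4c.png',cv2.resize(im[130:340,110:370],None,fx=2,fy=2))
E
```

```text
(no output)
```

View pics/s4c.png

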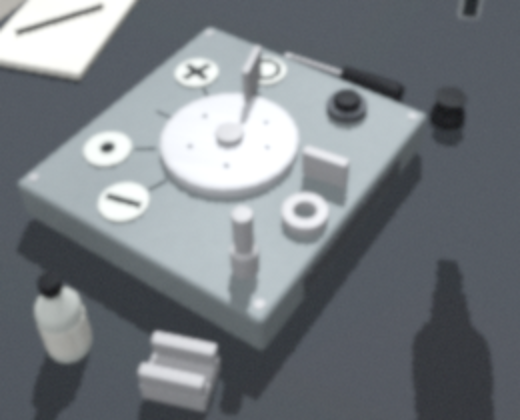

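The tab is still at the ring, with its outer corner at (256,48). The key at (347,100) is up again, nothing else has moved, and the arm is clear.

```bash
python3 -c "
from cell import arm
print(arm.sign_off())"
```

```text
the job is handed in; nothing more can be done
None
```

The turret was pushed to the ring label, the key was then pressed fully down and came up again, no gauge or tool visibly moved, and the job is handed in; no verdict came back.

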